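# Clip the orange burning pen into its stand

## Task

Put the orange burning pen away: lay it lengthwise over the two pairs of sprung rollers of the pen stand and push it down until it snaps fully home in both clips, then let go. Either way round will do; leave the blue and the green pen where they lie.

Things in the scene. Friction and masses are not known exactly. Their poses are not given: they have to be found in the camera images.
- orange_pen_grip (a point): Mid-point of the ORANGE grip of a cordless burning pen, 200 mm long, 90 g, lying on the table. The grip is flat-sided, 56 long, 24 wide, 24 mm high, this point 12 mm above its underside. Beyond it on both sides: round black barrel, 20 mm in diameter, out to 90 mm from this point; then on one side a thin brass nib, out to 110 mm. x along the pen to the nib, z up.
- seat (a point): Where the grip's mid-point lies once home in the pen stand: 50 mm above the table, x along the stand, z up. Wooden base 200x100x12 mm, fixed. At 62 mm either way along x: a saddle and two free-turning rollers (24 mm across, tops 26 mm above this point) sprung apart sideways by the barrel: met at 28 mm above this point, about 12 N in all, snapped past at 14 mm. Fingers have 90 mm between clips.
- blue_pen_grip (a point): Mid-point of the BLUE grip of a like pen of the same size, lying beside it: a bystander.
- green_pen_grip (a point): Mid-point of the GREEN grip of a like pen of the same size, lying beside it: a bystander.
Things that resemble listed ones, but are neither listed nor needed, are in the scene too. What is shaped like the part that bears orange_pen_grip but purple is not meant.

How it is judged:
By the outcome, as a careful person would: the job done as asked, in the order asked, and still so for the second after the job is handed in, with the robot touching nothing.
It also fails if it takes over 40 s, if anything falls off the work surface, if the arm or the gripper's body presses on something with over 40 N, if the wrist force passes 120 N, or if a joint passes its speed limit or range.

## Robot

A 6-joint arm with a two-finger parallel gripper is mounted at the origin on the work surface. World frame = base frame: x ahead of the robot, y to its left, z up, the work surface at z = 0. Lengths are in m, angles in rad, forces in N, time in s.
With the tool pointing down it reaches from about 0.275 to 0.775 m from the base axis. Payload 14.6 kg.
Tool frame: the origin (TCP) lies midway between the tips of the shut fingers; the grasp point (between the pads) lies 19 mm behind it (bot.tcp_to_grasp is the distance from the TCP to the grasp point, in m); x points along the fingers, y is the direction in which the jaws open and shut, and the axes are right-handed (so a half turn about x gives the same grasp; the last joint's range is limited). The gripper opens to 85 mm and grips with 20 to 120 N. Pads are 22 mm wide; open, the fingers measure 114 mm over their backs; the gripper's body (76 mm by 85 mm) begins 54 mm behind the grasp point. The pads swing forward as they close: fully open they stand 13 mm farther back than shut.
Start: joints at [1.139, 0.263, -0.048, 1.259, 0, 1.415], TCP at [0.143, 0.505, 0.231] pointing down, gripper open.
Joint ranges: [-2.65, 2.65], [-0.89, 1.7], [-1.18, 1.37], [-2.13, 2.11], [-1.35, 1.29], [-3.14, 3.14]. Speed limits (rad/s): [1.89, 1.89, 2.57, 2.79, 3.14, 3.14].

## Interface

Orientations are given as a unit quaternion [x, y, z, w].
In Python, from station import bot gives the robot as it stands.
- The arm moves only by the tool arm_command, never from a script. Its argument "series" is a list of rows, each a list of 5 numbers: the shift along the tool's x, y, z in m, then the turn about the tool's x in rad, then the opening, from -1 (shut) to 1 (fully open). A call has 1 to 5 rows; each row shifts and turns the pose as measured when the row begins, along the tool's axes as they then stand; what a row does not reach is not made up. A row lasts 1/8 s, in which the tool goes at most 62.5 mm and 10.7 degrees, less where a joint would pass 70% of its speed; a pose out of reach is approached as far as the arm can. A call with a gripper value outside its range is refused whole. The fingers move at their own pace and stop on an object; "grip_force" is the grip in N (left out, the last holds). Time passes only in rows, so rows that do not move let the fingers close. It gives the time, the measured TCP pose, the force and the opening at its end, in the units of the state.
- bot.state(): the state, without advancing time (a new reading comes with each control period).
- bot.grab_frame(name): name is "scene" or "top" or "wrist"; returns a dict with "pixels" (384x512x3 uint8, red, green, blue), "fov_y" (degrees; the focal length in pixels is half the picture's height over the tangent of half this angle, whatever the lens; pixels are square), "cx", "cy" (the principal point, pixels), "R" (3x3) and "t" (3): a world point X has camera coordinates R X + t. Camera axes: x right, y down, z forward; pixel columns grow to the right and rows downward; lengths in m; the calibration is good to about 2 mm. A picture is of the moment at which its call begins. There is no depth.
- bot.close_job(): hands the job in, once; it reports no verdict.
The state is a dict: "t": time; "joint_positions": joint angles; "qvel": joint speeds; "tau": joint torques, N m; "tool_pos": TCP position; "ee_rot": TCP orientation; "contact_force": force on the tool from outside, world axes, zero at the start; "moment": the same for the moment, N m; "opening": opening from 0.0 (shut) to 1.0 (fully open).
Only numpy, scipy, OpenCV 4.12 (cv2) and the standard library are available. Lean on these libraries where they do the work, as an engineer would, in place of code of your own. Each camera call takes 0.05 s, during which the arm holds its last target. There are 200 camera calls.

## Working session

There is one attempt and no reset: what is moved stays moved. The work goes in short steps, Python scripts to look and compute and a tool call to move; the robot and the scene stay as the last step left them, time stands still between calls to the robot, and variables do not carry over. Pictures are saved under pics/ and viewed, about 8 in all and at most 12, crops included, and the job is handed in when it is done.

Besides the shell and the picture viewer there is one more tool, called after "Request:" by a JSON object that holds its "op" and its "data". arm_command: Moves the arm, as the interface text tells. Its arguments: {"type":"object","properties":{"series":{"type":"array"},"grip_force":{"type":"number"}},"required":["series"]}

```bash
mkdir -p pics
python3 - <<'E'
from station import bot
import cv2,numpy as np
fs=[bot.grab_frame(n) for n in("scene","top")]
for n,f in zip(("scene","top"),fs):
    print(n,f["fov_y"],f["cx"],f["cy"],np.round(f["R"],3).tolist(),np.round(f["t"],3).tolist())
    cv2.imwrite(f"pics/{n}0.png",f["pixels"][:,:,::-1])
s=bot.state();print(s)
E
```

```text
scene 52.803692227754524 262.15592513746475 185.01968666248567 [[0.772, 0.635, 0.019], [0.513, -0.606, -0.608], [-0.374, 0.479, -0.794]] [-0.323, -0.114, 1.092]
top 53.04922540189748 255.99113394588045 187.20831228514385 [[0.02, -1.0, -0.021], [-0.99, -0.017, -0.142], [0.142, 0.024, -0.99]] [0.058, 0.383, 0.977]
{'t': 0.1, 'joint_positions': array([ 1.13867180e+00,  2.63499490e-01, -4.88284897e-02,  1.25940525e+00,
        3.12407863e-05,  1.41551145e+00]), 'qvel': array([-0.00054584,  0.00031395,  0.00160854,  0.00043349, -0.0003777 ,
        0.00074518]), 'tau': array([ 4.14090464e-03, -6.38575387e+01,  3.85065114e+01,  9.94280213e-03,
       -2.53259890e-05, -6.82155175e-06]), 'tool_pos': array([0.14338472, 0.50480645, 0.23087705]), 'ee_rot': array([ 0.09725147,  0.70044988, -0.0978792 ,  0.70023694]), 'contact_force': array([ 0.11238455, -0.09946177, -0.69491115]), 'moment': array([-0.03346177,  0.00507107,  0.01842463]), 'opening': 1.0006760531475536}
```

View pics/top0.png

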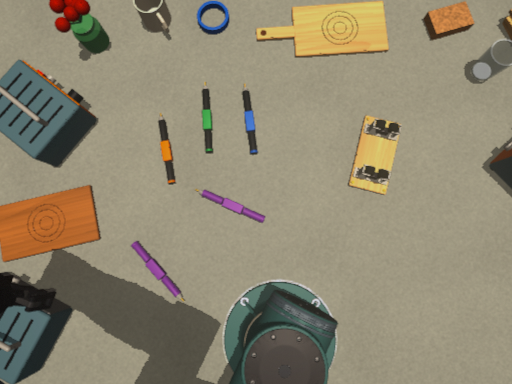

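View pics/scene0.png

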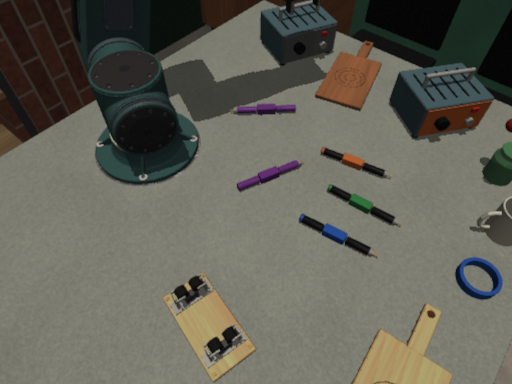

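Candidates in the top view: the orange-gripped pen at (167,151) is the one I want. Green (207,120), blue (250,120) and the purple ones (235,207) and (157,268) are not, and neither are the orange parts on the toaster at (40,72). The stand is at (376,154). Next I measure and take a close crop.

```bash
cat > h.py <<'E'
import numpy as np,cv2
from station import bot
def ray(f,uv):
    F=f["pixels"].shape[0]/2/np.tan(np.radians(f["fov_y"]/2)); R=np.array(f["R"]);t=np.array(f["t"])
    d=R.T@np.array([(uv[0]-f["cx"])/F,(uv[1]-f["cy"])/F,1]); return -R.T@t,d
def onz(f,uv,z):
    c,d=ray(f,uv); return c+d*(z-c[2])/d[2]
def proj(f,X):
    F=f["pixels"].shape[0]/2/np.tan(np.radians(f["fov_y"]/2)); p=np.array(f["R"])@X+np.array(f["t"])
    return F*p[:2]/p[2]+[f["cx"],f["cy"]]
def blob(f,lo,hi,roi):
    x0,y0,x1,y1=roi; h=cv2.cvtColor(f["pixels"],cv2.COLOR_RGB2HSV)
    m=np.zeros(h.shape[:2],np.uint8); m[y0:y1,x0:x1]=cv2.inRange(h,np.array(lo),np.array(hi))[y0:y1,x0:x1]
    n,l,s,c=cv2.connectedComponentsWithStats(m); k=1+np.argmax(s[1:,4]); return c[k],s[k,4],(l==k)
E
python3 - <<'E'
from h import *
T=bot.grab_frame("top");S=bot.grab_frame("scene")
dark=([0,0,0],[179,255,60])
for f,n,roi,rs in((T,"top",(150,110,185,190),(340,105,410,200)),(S,"scene",(315,140,395,185),(155,265,265,384))):
    c,a,_=blob(f,[5,150,100],[20,255,255],roi); print(n,"grip",c,a,onz(f,c,.014))
    # pen axis: all dark/orange pixels in roi
    x0,y0,x1,y1=roi; h=cv2.cvtColor(f["pixels"],cv2.COLOR_RGB2HSV)[y0:y1,x0:x1]
    m=(h[...,2]<70)|((h[...,1]>150)); p=np.argwhere(m)[:,::-1]+[x0,y0]
    w=np.array([onz(f,q,.012)[:2] for q in p]); mu=w.mean(0);v=np.linalg.svd(w-mu)[2][0]; pr=(w-mu)@v
    print(" pen mean",mu,"yaw",np.degrees(np.arctan2(v[1],v[0])),pr.min(),pr.max())
    # stand wood
    c,a,l=blob(f,[12,60,120],[30,255,255],rs); q=cv2.minAreaRect(np.argwhere(l)[:,::-1].astype(np.float32))
    bx=cv2.boxPoints(q); w=np.array([onz(f,b,.012)[:2] for b in bx]); 
    hull=cv2.convexHull(np.argwhere(l)[:,::-1].astype(np.int32)).reshape(-1,2)
    hw=np.array([onz(f,b,.012)[:2] for b in hull],np.float32); (cc,sz,an)=cv2.minAreaRect(hw)
    print(" stand",cc,sz,an,a)
a=cv2.resize(T["pixels"][105:195,140:200],None,fx=6,fy=6,interpolation=2)
b=cv2.resize(T["pixels"][105:195,340:410],None,fx=6,fy=6,interpolation=2)
cv2.imwrite("pics/c1.png",np.hstack([a,b])[:,:,::-1])
E
```

```text
top grip [165.69680851 150.0106383 ] 188 [0.48128678 0.31173414 0.014     ]
 pen mean [0.47930145 0.31065368] yaw -167.9640539978731 -0.1058518929120999 0.08975729659078507
 stand (0.47961610555648804, -0.24988842010498047) (0.10348916798830032, 0.20346294343471527) 76.01538848876953 1915
scene grip [352.94776119 159.23134328] 134 [0.4776639  0.31756176 0.014     ]
 pen mean [0.48205268 0.31053335] yaw 11.50665949988594 -0.0921091659022873 0.09274710572468244
 stand (0.4805792570114136, -0.25086456537246704) (0.10042940825223923, 0.19973252713680267) 75.94666290283203 3201
```

View pics/c1.png

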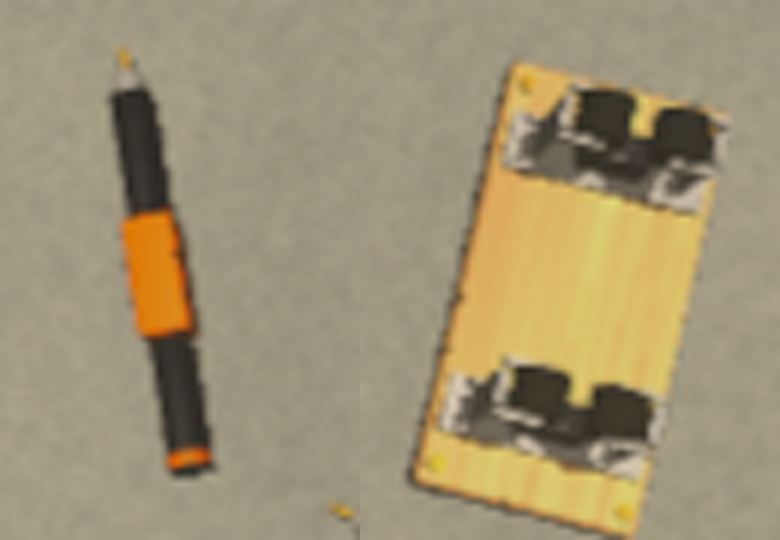

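The crop confirms it: black barrel, orange grip, brass nib at the upper end (far from the base), and a clear stand with two roller pairs. The pen is at about (0.480,0.312) with yaw 12°. The stand is at (0.480,-0.250) with yaw −14°.

```bash
cat >> h.py <<'E'
from scipy.spatial.transform import Rotation as Ro
def go(p,jaw):
    """remaining shift in tool axes & turn to TCP p with jaw axis at yaw jaw (deg, mod 180)"""
    s=bot.state(); M=Ro.from_quat(s["ee_rot"]).as_matrix(); d=M.T@(np.array(p)-s["tool_pos"])
    y=np.degrees(np.arctan2(M[1,1],M[0,1])); e=(jaw-y+90)%180-90
    print("t",round(s["t"],2),"pos",np.round(s["tool_pos"],4),"x-axis",np.round(M[:,0],3),"jaw",round(y,2),"q6",round(s["joint_positions"][5],2),"open",round(s["opening"],3),"F",np.round(s["contact_force"],1))
    print("shift",np.round(d,4),"turn",round(np.radians(-e),4))
E
python3 -c "
from h import *
go([.48,.311,.18],102)"
```

```text
t 0.2 pos [0.1434 0.5049 0.231 ] x-axis [-0.    -0.001 -1.   ] jaw 74.14 q6 1.42 open 1.0 F [-1.  -0.5  0. ]
shift [ 0.051  -0.0945  0.3768] turn -0.4862
```

Request:
{"op": "arm_command", "data": {"series": [[0, -0.012, 0.048, 0, 1], [0, -0.012, 0.048, 0, 1], [0, -0.012, 0.048, 0, 1], [0, -0.012, 0.048, 0, 1], [0, -0.012, 0.048, 0, 1]], "grip_force": 100}}

```text
t: 0.82
tool_pos: [0.3616, 0.3796, 0.2304]
ee_rot: [0.095, 0.701, -0.096, 0.7]
contact_force: [-0.4, 0.4, -1.4]
opening: 1.0
```

```bash
python3 -c "
from h import *
go([.48,.311,.18],102)"
```

```text
t 0.82 pos [0.3616 0.3796 0.2304] x-axis [-0.001 -0.001 -1.   ] jaw 74.49 q6 0.92 open 1.0 F [-0.4  0.4 -1.4]
shift [ 0.0503 -0.0344  0.1325] turn -0.4801
```

Request:
{"op": "arm_command", "data": {"series": [[0.01, -0.012, 0.045, 0, 1], [0.01, -0.012, 0.045, 0, 1], [0.01, -0.01, 0.042, 0, 1], [0.01, 0, 0, -0.17, 1], [0.01, 0, 0, -0.17, 1]]}}

```text
t: 1.45
tool_pos: [0.4867, 0.3063, 0.1783]
ee_rot: [-0.026, 0.707, 0.026, 0.706]
contact_force: [0.0, 0.1, -0.1]
opening: 0.998
```

Request:
{"op": "arm_command", "data": {"series": [[0, 0, 0, -0.14, 1], [0, 0, 0, 0, 1]]}}

```text
t: 1.7
tool_pos: [0.4864, 0.3058, 0.1771]
ee_rot: [-0.077, 0.704, 0.076, 0.702]
contact_force: [0.5, 0.3, 0.4]
opening: 1.0
```

```bash
python3 -c "
from h import *
go([.48,.311,.10],102)
f=bot.grab_frame('wrist');cv2.imwrite('pics/w1.png',f['pixels'][:,:,::-1])
print(proj(f,np.array([.48,.311,.024])))"
```

```text
t 1.7 pos [0.4864 0.3058 0.1771] x-axis [-0.003 -0.001 -1.   ] jaw 102.43 q6 0.2 open 1.0 F [0.5 0.3 0.4]
shift [ 0.0771  0.0065 -0.0049] turn 0.0076
[262.45847993 182.42696933]
```

View pics/w1.png

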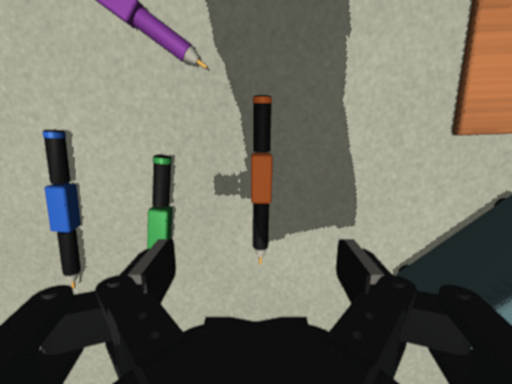

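The wrist view shows the orange pen at grip pixel (261,178), nib down. Green (158,220) and blue (62,207) are clear to the left. Now I measure it from here.

```bash
cat > m.py <<'E'
from h import *
f=bot.grab_frame('wrist')
c,a,l=blob(f,[3,120,60],[20,255,255],(225,115,300,230))
e=np.array([onz(f,q,.024)[:2] for q in np.argwhere(l)[:,::-1]],np.float32)
r=cv2.minAreaRect(e); print("grip",c,a,"mean",e.mean(0),"rect",r)
ps=[]
for lo,hi in((90,145),(206,262)):
    for v in range(lo+10,hi-15,4):
        row=f['pixels'][v,240:285].max(1); k=np.where(row<45)[0]; 
        if len(k): ps.append(onz(f,(240+k.mean(),v),.012)[:2]); 
ps=np.array(ps); v=np.linalg.svd(ps-ps.mean(0))[2][0]; print("axis yaw",np.degrees(np.arctan2(v[1],v[0])),"through",ps.mean(0), len(ps))
E
python3 m.py
```

```text
grip [261.05518554 177.91912464] 1051 mean [0.475524   0.30840978] rect ((0.4760141968727112, 0.3087882399559021), (0.056775618344545364, 0.022965237498283386), 12.095980644226074)
axis yaw 12.04135143138763 through [0.47994517 0.30974774] 15
```

```bash
python3 -c "
from h import *
go([.477,.3095,.06],102.1)"
```

```text
t 1.8 pos [0.4864 0.3059 0.1772] x-axis [-0.002 -0.001 -1.   ] jaw 102.3 q6 0.21 open 1.001 F [-0.3  0.7  0.1]
shift [ 0.1172  0.0057 -0.0081] turn 0.0034
```

Request:
{"op": "arm_command", "data": {"series": [[0.03, 0.003, -0.004, 0, 0.4], [0.03, 0.003, -0.004, 0, 0.3], [0.03, 0, 0, 0, 0.2], [0.027, 0, 0, 0, 0.2], [0, 0, 0, 0, 0.2]]}}

```text
t: 2.42
tool_pos: [0.4774, 0.3108, 0.0584]
ee_rot: [-0.071, 0.703, 0.071, 0.704]
contact_force: [0.3, 0.9, -0.6]
opening: 0.599
```

```bash
python3 -c "
from h import *
go([.477,.3095,.004],102.1)
f=bot.grab_frame('wrist');cv2.imwrite('pics/w2.png',f['pixels'][:,:,::-1])
c,a,l=blob(f,[3,120,60],[20,255,255],(150,60,400,300))
e=np.array([onz(f,q,.024)[:2] for q in np.argwhere(l)[:,::-1]],np.float32)
print(c,a,cv2.minAreaRect(e))"
```

```text
t 2.42 pos [0.4774 0.3108 0.0584] x-axis [ 0. -0. -1.] jaw 101.49 q6 0.23 open 0.599 F [ 0.3  0.9 -0.6]
shift [ 0.0544 -0.0012 -0.0006] turn -0.0106
[254.7418738  219.16328872] 2615 ((0.47491350769996643, 0.3084370493888855), (0.05911492928862572, 0.023142455145716667), 12.389188766479492)
```

View pics/w2.png

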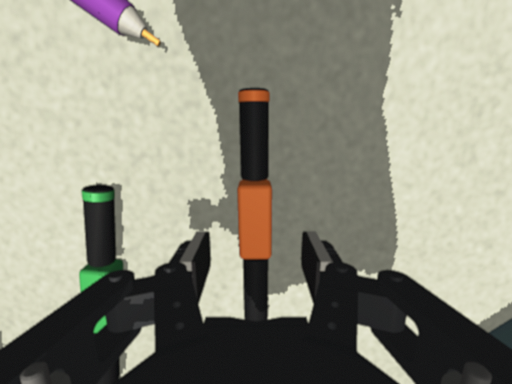

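The grip is at (254,219), between the fingers, and the green pen at (100,240) is clear. Descending.

Request:
{"op": "arm_command", "data": {"series": [[0.02, -0.002, 0.001, -0.008, 0.2], [0.02, 0, 0.001, 0, 0.2], [0.01, 0, 0, 0, 0.2], [0.004, 0, 0, 0, 0.2], [0, 0, 0, 0, 0.2]]}}

```text
t: 3.1
tool_pos: [0.4843, 0.3115, 0.0105]
ee_rot: [-0.071, 0.7, 0.074, 0.707]
contact_force: [-0.1, -0.5, 0.4]
opening: 0.599
```

```bash
python3 -c "
from h import *
go([.476,.309,.004],102.1)"
```

```text
t 3.1 pos [0.4843 0.3115 0.0105] x-axis [ 0.01   0.004 -1.   ] jaw 101.76 q6 0.22 open 0.599 F [-0.1 -0.5  0.4]
shift [ 0.0064 -0.0007 -0.0087] turn -0.006
```

Request:
{"op": "arm_command", "data": {"series": [[0.005, 0, -0.005, 0, 0.2], [0.002, 0, -0.004, 0, 0.2], [0, 0, 0, 0, 0.2]]}}

```text
t: 3.48
tool_pos: [0.4752, 0.3097, 0.004]
ee_rot: [-0.071, 0.699, 0.074, 0.707]
contact_force: [-0.8, -0.1, 0.3]
opening: 0.593
```

```bash
python3 -c "
from h import *
go([.476,.309,.004],102.1)"
```

```text
t 3.48 pos [0.4752 0.3097 0.004 ] x-axis [ 0.011  0.005 -1.   ] jaw 101.75 q6 0.23 open 0.593 F [-0.8 -0.1  0.3]
shift [ 0.     -0.0009  0.0006] turn -0.0061
```

Request:
{"op": "arm_command", "data": {"series": [[0, 0, 0, 0, -1], [0, 0, 0, 0, -1], [0, 0, 0, 0, -1], [0, 0, 0, 0, -1], [0, 0, 0, 0, -1]]}}

```text
t: 4.1
tool_pos: [0.4755, 0.3099, 0.0046]
ee_rot: [-0.071, 0.699, 0.074, 0.708]
contact_force: [0.8, 0.3, -0.3]
opening: 0.255
```

Request:
{"op": "arm_command", "data": {"series": [[-0.02, 0, 0, 0, -1], [-0.04, 0, 0, 0, -1], [-0.04, 0, 0, 0, -1], [-0.02, 0, 0, 0, -1], [0, 0, 0, 0, -1]]}}

```text
t: 4.72
tool_pos: [0.4737, 0.309, 0.1272]
ee_rot: [-0.071, 0.7, 0.073, 0.707]
contact_force: [0.4, -0.1, -2.1]
opening: 0.254
```

```bash
python3 -c "
from h import *
go([.481,-.25,.14],76)
f=bot.grab_frame('wrist');cv2.imwrite('pics/w3.png',f['pixels'][:,:,::-1])"
```

```text
t 4.72 pos [0.4737 0.309  0.1272] x-axis [ 0.01   0.004 -1.   ] jaw 101.74 q6 0.23 open 0.254 F [ 0.4 -0.1 -2.1]
shift [-0.0151 -0.5487 -0.1064] turn 0.4493
```

View pics/w3.png

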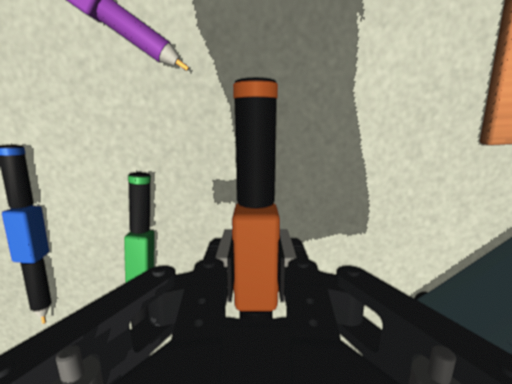

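The pen is held level with the grip centred between the fingers (256,255). Carrying it across.

Request:
{"op": "arm_command", "data": {"series": [[0, 0, 0, 0.15, -1], [0, 0, 0, 0.15, -1], [0, 0, 0, 0.15, -1], [-0.005, -0.05, 0, 0, -1], [-0.005, -0.05, 0, 0, -1]]}}

```text
t: 5.4
tool_pos: [0.4449, 0.2109, 0.1283]
ee_rot: [0.091, 0.701, -0.091, 0.701]
contact_force: [0.7, 0.1, 0.0]
opening: 0.256
```

```bash
python3 -c "
from h import *
go([.481,-.25,.14],76)"
```

```text
t 5.4 pos [0.4449 0.2109 0.1283] x-axis [-0.  0. -1.] jaw 75.26 q6 0.53 open 0.256 F [0.7 0.1 0. ]
shift [-0.0119 -0.4365  0.1522] turn -0.013
```

Request:
{"op": "arm_command", "data": {"series": [[-0.003, -0.055, 0.019, 0, -1], [-0.003, -0.055, 0.019, 0, -1], [-0.003, -0.055, 0.019, 0, -1], [-0.003, -0.055, 0.019, 0, -1], [0, -0.055, 0.019, 0, -1]]}}

```text
t: 6.02
tool_pos: [0.463, -0.0871, 0.1347]
ee_rot: [0.09, 0.704, -0.09, 0.699]
contact_force: [1.7, 0.3, -1.3]
opening: 0.259
```

```bash
python3 -c "
from h import *
go([.481,-.25,.14],76)"
```

```text
t 6.03 pos [ 0.463  -0.0871  0.1347] x-axis [-0.007  0.001 -1.   ] jaw 75.43 q6 -0.1 open 0.259 F [ 1.7  0.3 -1.3]
shift [-0.0056 -0.1532  0.0584] turn -0.01
```

Request:
{"op": "arm_command", "data": {"series": [[-0.003, -0.05, 0.019, 0, -1], [-0.003, -0.05, 0.019, 0, -1], [0, -0.04, 0.018, -0.01, -1], [0, 0, 0, 0, -1], [0, 0, 0, 0, -1]]}}

```text
t: 6.65
tool_pos: [0.4791, -0.2442, 0.1333]
ee_rot: [0.089, 0.707, -0.087, 0.696]
contact_force: [-0.7, 0.4, -1.0]
opening: 0.256
```

```bash
python3 -c "
from h import *
go([.481,-.25,.14],76)
f=bot.grab_frame('wrist');T=bot.grab_frame('top')
cv2.imwrite('pics/w4.png',f['pixels'][:,:,::-1])
s=bot.state();M=Ro.from_quat(s['ee_rot']).as_matrix()
pen=lambda x,z: s['tool_pos']+np.array([0,0,z])+x*M[:,2]
print('exp grip tail edge top',proj(f,pen(-.028,.020)),'tail end top',proj(f,pen(-.09,.018)))
R=Ro.from_euler('z',-14,degrees=True).as_matrix();C=np.array([.480,-.250,.0])
for x in(-.1,.1):
  for y in(-.05,.05): print(x,y,proj(f,C+R@[x,y,.012]))"
```

```text
t 6.65 pos [ 0.4791 -0.2442  0.1333] x-axis [-0.014  0.006 -1.   ] jaw 75.7 q6 -0.37 open 0.256 F [-0.7  0.4 -1. ]
shift [-0.0067 -0.0051  0.0032] turn -0.0053
exp grip tail edge top [259.54888359 209.81250734] tail end top [259.96878159  68.35539516]
-0.1 -0.05 [196.45559025  92.07453252]
-0.1 0.05 [304.96172289  91.5120699 ]
0.1 -0.05 [207.24230127 284.58467203]
0.1 0.05 [297.55758728 284.1638273 ]
```

View pics/w4.png

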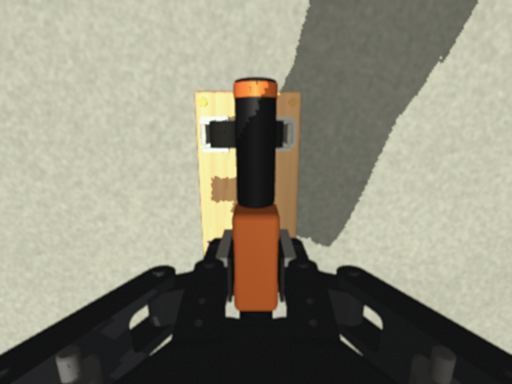

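The wrist view shows the pen above the stand: tail cap at row 78, grip edge at row 206, stand edges at columns 195 and 300. Next I check pen pitch and lateral alignment numerically.

Run:
```python
from h import *
f=bot.grab_frame('wrist'); s=bot.state();M=Ro.from_quat(s['ee_rot']).as_matrix()
F=192/np.tan(np.radians(f['fov_y']/2)); R=np.array(f['R'])
print('F',F,'cam pos in tool',M.T@(-R.T@np.array(f['t'])-s['tool_pos']),'cam z in tool',M.T@R[2])
P=f['pixels'].astype(int)
for v in (100,112,150,170,190,203):
    k=np.where(P[v,225:290].max(1)<(50 if v>99 else 0))[0]+225
    row=P[v]; wood=np.where((row[:,0]-row[:,2]>50)&(row[:,0]>120))[0]; wood=wood[(wood>170)&(wood<330)]
    print(v,'barrel',k.min(),k.max(),'wood',(wood.min(),wood.max()) if len(wood) else None)
# expected silhouettes
for x in(-.088,-.06,-.03):
    c=s['tool_pos']-M[:,0]*.008+x*M[:,2]; 
    print(x,proj(f,c+.01*M[:,1]),proj(f,c-.01*M[:,1]),'top',proj(f,c-.01*M[:,0]),'end low',proj(f,c+.01*M[:,0]))
c=s['tool_pos']-M[:,0]*.008
print('grip edge top',proj(f,c-.028*M[:,2]-.012*M[:,0]))
print('col of orange rows 78..', [int(v) for v in range(60,240) if (P[v,256,0]-P[v,256,2]>70)][::6])
```

```text
F 269.35598469490367 cam pos in tool [-0.14199987 -0.00137291 -0.06784201] cam z in tool [ 0.96444467 -0.00144142  0.2642809 ]
100 barrel 236 275 wood (np.int64(194), np.int64(299))
112 barrel 236 275 wood (np.int64(195), np.int64(299))
150 barrel 237 274 wood (np.int64(197), np.int64(298))
170 barrel 238 273 wood (np.int64(198), np.int64(297))
190 barrel 238 273 wood (np.int64(199), np.int64(296))
203 barrel 239 272 wood (np.int64(200), np.int64(296))
-0.088 [280.66405223  78.02709985] [237.18586894  78.03593757] top [259.17601353  74.19639944] end low [258.70547493  81.31272728]
-0.06 [279.2434203  140.15033528] [238.21553178 140.14503724] top [258.94990765 141.46995209] end low [258.53501454 139.00637037]
-0.03 [277.88890039 199.38253932] [239.19730231 199.36528019] top [258.73630616 205.02305877] end low [258.37118228 194.45666852]
grip edge top [258.76519657 210.27134408]
col of orange rows 78.. [81, 87, 93, 212, 218, 224, 230, 236]
```

Request:
{"op": "arm_command", "data": {"series": [[0.02, -0.005, 0.002, -0.005, -1], [0.018, 0, 0, 0, -1], [0, 0, 0, 0, -1]]}}

```text
t: 7.18
tool_pos: [0.48, -0.2464, 0.0959]
ee_rot: [0.086, 0.707, -0.083, 0.697]
contact_force: [0.2, 0.2, -0.0]
opening: 0.259
```

Run:
```python
from h import *
go([.4805,-.2505,.09],76)
f=bot.grab_frame('scene'); s=bot.state();M=Ro.from_quat(s['ee_rot']).as_matrix()
for o in(.008,-.002):
  c=s['tool_pos']-M[:,0]*o
  for x in(-.09,-.028,0,.028,.09): print(o,x,np.round(proj(f,c+x*M[:,2]),1)-[120,190])
cv2.imwrite('pics/s1.png',cv2.resize(f['pixels'][190:384,120:300],None,fx=3,fy=3,interpolation=2)[:,:,::-1])
```

```text
t 7.17 pos [ 0.48   -0.2464  0.0959] x-axis [-0.012  0.005 -1.   ] jaw 76.27 q6 -0.38 open 0.259 F [ 0.2  0.2 -0. ]
shift [ 0.0058 -0.0039  0.0015] turn 0.0048
0.008 -0.09 [59.6 77. ]
0.008 -0.028 [ 76.1 101.8]
0.008 0 [ 84.  113.7]
0.008 0.028 [ 92.2 126. ]
0.008 0.09 [111.6 155. ]
-0.002 -0.09 [60.3 79.2]
-0.002 -0.028 [ 76.7 103.8]
-0.002 0 [ 84.5 115.6]
-0.002 0.028 [ 92.7 127.8]
-0.002 0.09 [111.8 156.5]
```

View pics/s1.png

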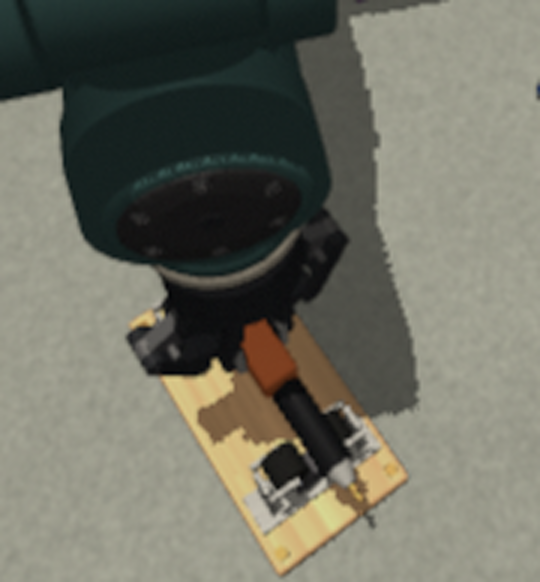

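Nib-side barrel end at crop (343,468), grip end at (282,385): within 2–3 px of prediction and the pen is level. Correct y, then push down.

Request:
{"op": "arm_command", "data": {"series": [[0.008, -0.005, 0.001, 0.005, -1], [0.006, 0, 0, 0, -1], [0, 0, 0, 0, -1]], "grip_force": 120}}

```text
t: 7.6
tool_pos: [0.4807, -0.252, 0.0831]
ee_rot: [0.087, 0.705, -0.086, 0.698]
contact_force: [-0.2, 0.1, -0.9]
opening: 0.248
```

```bash
python3 -c "
from h import *
go([.4805,-.2505,.07],76)"
```

```text
t 7.6 pos [ 0.4807 -0.252   0.0831] x-axis [-0.01   0.003 -1.   ] jaw 76.01 q6 -0.39 open 0.248 F [-0.2  0.1 -0.9]
shift [ 0.0131  0.0014 -0.0004] turn 0.0001
```

Request:
{"op": "arm_command", "data": {"series": [[0.006, 0.001, 0, 0, -1], [0.006, 0, 0, 0, -1], [0, 0, 0, 0, -1]]}}

```text
t: 7.98
tool_pos: [0.4811, -0.2514, 0.0709]
ee_rot: [0.086, 0.705, -0.086, 0.699]
contact_force: [-2.9, 0.1, 5.1]
opening: 0.248
```

Request:
{"op": "arm_command", "data": {"series": [[0.007, 0, 0, 0, -1], [0.007, 0, 0, 0, -1]]}}

```text
t: 8.22
tool_pos: [0.4812, -0.2517, 0.0577]
ee_rot: [0.086, 0.705, -0.086, 0.699]
contact_force: [-0.3, -0.5, 0.5]
opening: 0.246
```

```bash
python3 -c "
from h import *
go([.4805,-.2505,.042],76)"
```

```text
t 8.22 pos [ 0.4812 -0.2517  0.0577] x-axis [-0.008  0.    -1.   ] jaw 75.99 q6 -0.39 open 0.246 F [-0.3 -0.5  0.5]
shift [ 0.0157  0.001  -0.0009] turn -0.0002
```

Request:
{"op": "arm_command", "data": {"series": [[0.006, 0.001, -0.0005, 0, -1], [0.005, 0, 0, 0, -1], [0.002, 0, 0, 0, -1]]}}

```text
t: 8.6
tool_pos: [0.4812, -0.2511, 0.0432]
ee_rot: [0.086, 0.705, -0.087, 0.699]
contact_force: [0.8, -4.0, -2.2]
opening: 0.252
```

Request:
{"op": "arm_command", "data": {"series": [[0.002, 0, 0, 0, -1], [0.002, 0, 0, 0, -1]]}}

```text
t: 8.85
tool_pos: [0.4813, -0.2513, 0.0422]
ee_rot: [0.086, 0.704, -0.087, 0.7]
contact_force: [-14.0, 7.4, 47.8]
opening: 0.248
```

Run:
```python
from h import *
go([.4805,-.2505,.042],76)
f=bot.grab_frame('scene');w=bot.grab_frame('wrist')
cv2.imwrite('pics/s2.png',np.hstack([cv2.resize(f['pixels'][260:384,150:270],None,fx=3,fy=3,interpolation=2),w['pixels'][:372,60:460]])[:,:,::-1])
```

```text
t 8.85 pos [ 0.4813 -0.2513  0.0422] x-axis [-0.006 -0.002 -1.   ] jaw 75.96 q6 -0.38 open 0.248 F [-14.    7.4  47.8]
shift [ 0.0002  0.0006 -0.001 ] turn -0.0006
```

View pics/s2.png

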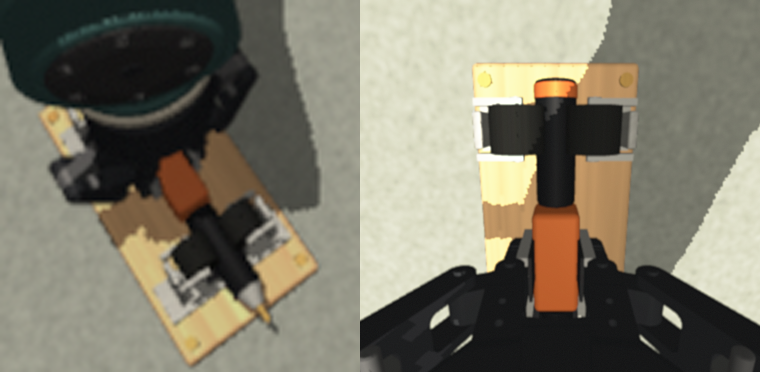

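Both pairs of rollers lie either side of the barrel, and it bottomed at z=0.0422 with 48 N, which matches the expected home height. I ease off, open and rise.

Request:
{"op": "arm_command", "data": {"series": [[0, 0, 0, 0, 0], [0, 0, 0, 0, 0], [0, 0, 0, 0, 0.2], [0, 0, 0, 0, 0.2], [0, 0, 0, 0, 0.2]]}}

```text
t: 9.57
tool_pos: [0.4809, -0.2507, 0.0423]
ee_rot: [0.086, 0.704, -0.087, 0.7]
contact_force: [0.9, 0.6, 0.4]
opening: 0.598
```

Request:
{"op": "arm_command", "data": {"series": [[-0.02, 0, 0, 0, 0.2], [-0.04, 0, 0, 0, 0.2], [-0.05, 0, 0, 0, 0.2], [-0.03, 0.05, 0, 0, 0.2], [0, 0.06, 0, 0, 0.2]]}}

```text
t: 10.2
tool_pos: [0.5087, -0.1442, 0.1857]
ee_rot: [0.088, 0.704, -0.088, 0.699]
contact_force: [1.3, 0.5, -0.2]
opening: 0.595
```

Request:
{"op": "arm_command", "data": {"series": [[0, 0.06, 0, 0, 0.2], [0, 0.06, 0, 0, 0.2], [0, 0.05, 0, 0, 0.2], [0, 0, 0, 0, 0.2], [0, 0, 0, 0, 0.2]]}}

```text
t: 10.82
tool_pos: [0.552, 0.0288, 0.1859]
ee_rot: [0.087, 0.704, -0.087, 0.7]
contact_force: [0.1, -0.1, 0.3]
opening: 0.602
```

Run:
```python
from h import *
go([.4805,-.2505,.042],76)
f=bot.grab_frame('scene');T=bot.grab_frame('top')
R=Ro.from_euler('z',-14,degrees=True).as_matrix();C=np.array([.480,-.250,.05])
for n,g,o in(('scene',f,(150,250)),('top',T,(340,100))):
  print(n,[np.round((proj(g,C+R@[x,0,z])-o)*4,0).tolist() for x,z in((-.09,0.01),(-.028,.012),(.028,.012),(.09,.01))])
cv2.imwrite('pics/s3.png',np.hstack([cv2.resize(f['pixels'][250:384,150:260],None,fx=4,fy=4,interpolation=2),cv2.resize(cv2.copyMakeBorder(T['pixels'][100:200,340:420],0,34,0,0,0),None,fx=4,fy=4,interpolation=2)])[:,:,::-1])
cv2.imwrite('pics/t3.png',T['pixels'][:,:,::-1])
```

```text
t 10.82 pos [0.552  0.0288 0.1859] x-axis [-0.006  0.    -1.   ] jaw 75.87 q6 0.15 open 0.602 F [ 0.1 -0.1  0.3]
shift [ 0.1442 -0.2882 -0.0003] turn -0.0023
scene [[127.0, 111.0], [189.0, 206.0], [251.0, 299.0], [324.0, 412.0]]
top [[130.0, 333.0], [153.0, 239.0], [172.0, 155.0], [192.0, 66.0]]
```

View pics/s3.png

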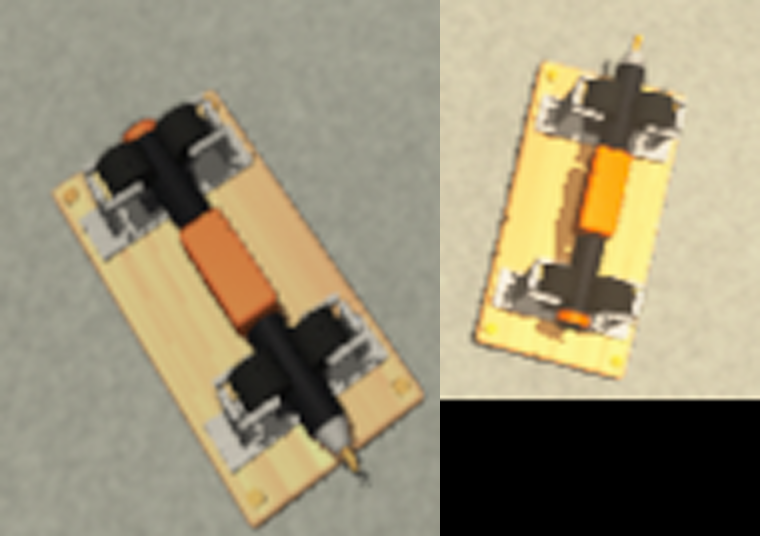

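The pen is in both clips, level, with the rollers above the barrel on both sides. It seems shifted a few mm towards the nib, so I quantify that and check the bystanders.

Run:
```python
from h import *
f=bot.grab_frame('scene');T=bot.grab_frame('top')
R=Ro.from_euler('z',-14,degrees=True).as_matrix();C=np.array([.480,-.250,.05])
A=[];b=[]
for n,g,roi in(('top',T,(365,130,402,165)),('scene',f,(190,295,225,340))):
    h=cv2.cvtColor(g['pixels'],cv2.COLOR_RGB2HSV); c,a,l=blob(g,[3,175,60],[16,255,255],roi)
    w=np.array([(R.T@(onz(g,q,.062)-C))[:2] for q in np.argwhere(l)[:,::-1]])
    print(n,c,a,'stand frame x',w[:,0].min(),w[:,0].max(),'y',w[:,1].min(),w[:,1].max())
    o,d=ray(g,c); d/=np.linalg.norm(d); P=np.eye(3)-np.outer(d,d); A.append(P); b.append(P@o)
X=np.linalg.solve(sum(A),sum(b)); print('tri grip in stand frame',R.T@(X-C))
for n,lo,hi,roi in(('green',[45,120,60],[75,255,255],(190,80,225,160)),('blue',[105,120,60],[125,255,255],(235,80,265,160))):
    im=cv2.imread('pics/top0.png')[:,:,::-1].copy(); print(n,blob({'pixels':im},lo,hi,roi)[0],blob(T,lo,hi,roi)[0])
```

```text
top [377.88888889 146.97777778] 45 stand frame x -0.023368202692985316 0.034062116289735725 y -0.008277798783752363 0.013291354708905887
scene [205.62995595 315.17621145] 227 stand frame x -0.022201962181669036 0.03789777907686992 y -0.013061604720242365 0.009899414153229806
tri grip in stand frame [0.00428679 0.002969   0.00578074]Traceback (most recent call last):
  File "<stdin>", line 12, in <module>
  File "h.py", line 14, in blob
    n,l,s,c=cv2.connectedComponentsWithStats(m); k=1+np.argmax(s[1:,4]); return c[k],s[k,4],(l==k)
                                                     ~~~~~~~~~^^^^^^^^^
    return _wrapfunc(a, 'argmax', axis=axis, out=out, **kwds)
    return bound(*args, **kwds)
ValueError: attempt to get argmax of an empty sequence
```

Seated, but about 5 mm towards the nib; there is plenty of time, so I'll re-grip and slide it back along its axis.

Request:
{"op": "arm_command", "data": {"series": [[0, -0.06, 0, 0, 0.2], [0, -0.06, 0, 0, 0.2], [0, -0.06, 0, 0, 0.2], [0, -0.06, 0, 0, 0.2], [0, -0.03, 0, 0, 0.2]]}}

```text
t: 11.65
tool_pos: [0.4825, -0.2435, 0.1866]
ee_rot: [0.088, 0.703, -0.089, 0.7]
contact_force: [1.0, 0.8, -1.0]
opening: 0.603
```

Request:
{"op": "arm_command", "data": {"series": [[0, 0, 0, 0, 0.2], [0, 0, 0, 0, 0.2]]}}

```text
t: 11.9
tool_pos: [0.4812, -0.2462, 0.1866]
ee_rot: [0.09, 0.703, -0.09, 0.7]
contact_force: [-0.5, -0.2, 0.5]
opening: 0.599
```

Run:
```python
from h import *
go([.4808,-.2507,.044],76)
T=bot.grab_frame('top'); im=cv2.imread('pics/top0.png')[:,:,::-1].copy()
print('pens area max change',[int(np.abs(T['pixels'].astype(int)-im)[75:160,a:b].max()) for a,b in((193,222),(235,262))])
```

```text
t 11.9 pos [ 0.4812 -0.2462  0.1866] x-axis [-0.004 -0.    -1.   ] jaw 75.35 q6 -0.37 open 0.599 F [-0.5 -0.2  0.5]
shift [ 0.1426 -0.0043  0.0013] turn -0.0114
pens area max change [97, 118]
```

Request:
{"op": "arm_command", "data": {"series": [[0.04, -0.004, 0.001, -0.011, 0.2], [0.04, 0, 0, 0, 0.2], [0.03, 0, 0, 0, 0.2], [0, 0, 0, 0, 0.2]]}}

```text
t: 12.45
tool_pos: [0.4824, -0.247, 0.0748]
ee_rot: [0.084, 0.703, -0.085, 0.701]
contact_force: [0.3, -0.4, 0.3]
opening: 0.599
```

```bash
python3 -c "
from h import *
go([.4808,-.2507,.044],76)"
```

```text
t 12.45 pos [ 0.4824 -0.247   0.0748] x-axis [-0.002 -0.001 -1.   ] jaw 76.3 q6 -0.38 open 0.599 F [ 0.3 -0.4  0.3]
shift [ 0.0308 -0.0039 -0.0006] turn 0.0053
```

Request:
{"op": "arm_command", "data": {"series": [[0.012, -0.004, -0.0005, 0.005, 0.2], [0.012, 0, 0, 0, 0.2], [0.005, 0, 0, 0, 0.2], [0, 0, 0, 0, 0.2]]}}

```text
t: 12.95
tool_pos: [0.4825, -0.2513, 0.0468]
ee_rot: [0.085, 0.701, -0.087, 0.702]
contact_force: [0.3, 0.4, -0.3]
opening: 0.596
```

```bash
python3 -c "
from h import *
go([.4808,-.2507,.044],76)"
```

```text
t 12.95 pos [ 0.4825 -0.2513  0.0468] x-axis [ 0.001 -0.004 -1.   ] jaw 76.07 q6 -0.39 open 0.596 F [ 0.3  0.4 -0.3]
shift [ 0.0028  0.0001 -0.0018] turn 0.0012
```

Within 1 mm laterally. Grip, slide −5 mm along the pen.

Request:
{"op": "arm_command", "data": {"series": [[0.002, 0, 0, 0, -1], [0, 0, 0, 0, -1], [0, 0, 0, 0, -1], [0, 0, 0, 0, -1], [0, 0, 0, 0, -1]], "grip_force": 80}}

```text
t: 13.58
tool_pos: [0.4826, -0.2518, 0.0454]
ee_rot: [0.084, 0.701, -0.088, 0.703]
contact_force: [-0.7, -0.4, -2.1]
opening: 0.253
```

Request:
{"op": "arm_command", "data": {"series": [[0, 0, -0.003, 0, -1], [0, 0, -0.003, 0, -1], [0.002, 0, 0, 0, -1], [0.002, 0, 0, 0, -1]]}}

```text
t: 14.08
tool_pos: [0.4797, -0.2514, 0.045]
ee_rot: [0.083, 0.698, -0.088, 0.705]
contact_force: [-13.7, 7.1, 45.0]
opening: 0.258
```

Request:
{"op": "arm_command", "data": {"series": [[0, 0, -0.003, 0, -1], [0, 0, 0, 0, -1], [0.002, 0, 0, 0, -1], [0.001, 0, 0, 0, -1]]}}

```text
t: 14.58
tool_pos: [0.4782, -0.251, 0.0452]
ee_rot: [0.083, 0.697, -0.088, 0.707]
contact_force: [-6.3, 4.0, 20.0]
opening: 0.257
```

Request:
{"op": "arm_command", "data": {"series": [[0, 0, 0, 0, 0.2], [0, 0, 0, 0, 0.2], [0, 0, 0, 0, 0.2], [0, 0, 0, 0, 0.2]]}}

```text
t: 15.08
tool_pos: [0.4784, -0.251, 0.0453]
ee_rot: [0.083, 0.697, -0.088, 0.707]
contact_force: [-0.3, -0.0, -0.8]
opening: 0.602
```

Request:
{"op": "arm_command", "data": {"series": [[-0.02, 0, 0, 0, 0.2], [-0.04, 0, 0, 0, 0.2], [-0.05, 0, 0, 0, 0.2], [-0.03, 0.05, 0, 0, 0.2], [0, 0.06, 0, 0, 0.2]]}}

```text
t: 15.7
tool_pos: [0.5031, -0.1433, 0.1884]
ee_rot: [0.085, 0.697, -0.09, 0.707]
contact_force: [1.3, 0.2, -0.3]
opening: 0.6
```

Request:
{"op": "arm_command", "data": {"series": [[0, 0.06, 0, 0, 0.2], [0, 0.06, 0, 0, 0.2], [0, 0.05, 0, 0, 0.2], [0, 0, 0, 0, 0.2], [0, 0, 0, 0, 0.2]]}}

```text
t: 16.32
tool_pos: [0.5462, 0.0298, 0.1879]
ee_rot: [0.084, 0.696, -0.089, 0.707]
contact_force: [0.2, -0.9, 0.3]
opening: 0.599
```

Run:
```python
from h import *
f=bot.grab_frame('scene');T=bot.grab_frame('top'); print(bot.state()['t'])
R=Ro.from_euler('z',-14,degrees=True).as_matrix();C=np.array([.480,-.250,.05])
for n,g,roi in(('top',T,(365,130,402,165)),('scene',f,(190,290,225,340))):
    c,a,l=blob(g,[3,175,60],[16,255,255],roi)
    w=np.array([(R.T@(onz(g,q,.062)-C))[:2] for q in np.argwhere(l)[:,::-1]])
    print(n,c,a,'x',w[:,0].min(),w[:,0].max(),'y',w[:,1].min(),w[:,1].max())
cv2.imwrite('pics/s4.png',np.hstack([cv2.resize(f['pixels'][250:384,150:250],None,fx=4,fy=4,interpolation=2),cv2.resize(T['pixels'][70:204,180:280],None,fx=4,fy=4)])[:,:,::-1])
```

```text
16.425
top [377.63636364 149.09090909] 44 x -0.027775119124054063 0.029552447026586 y -0.009397600499700955 0.013291354708905887
scene [204.86458333 313.95138889] 288 x -0.026778097704129523 0.033694690410859804 y -0.013061604720242365 0.009885912504011952
```

View pics/s4.png

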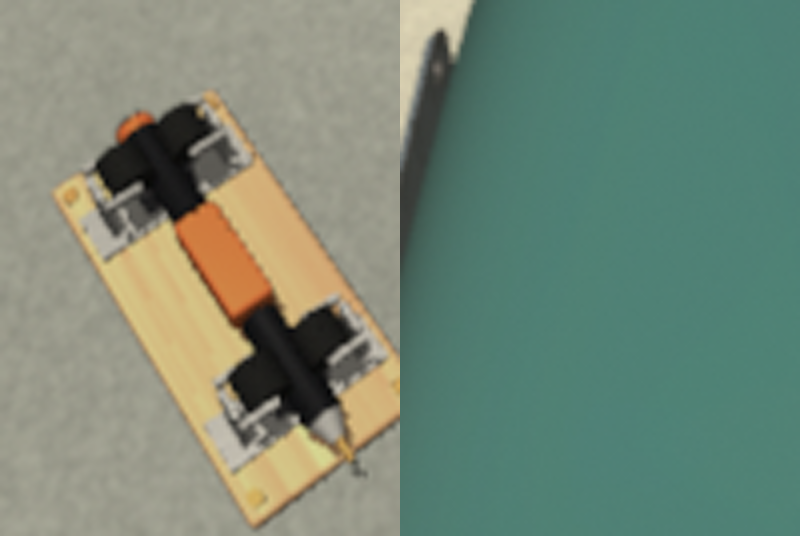

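The pen is now centred within about 1 mm and still under both roller pairs. The arm hides the bystanders in the top view, so I check them in the scene camera and then hand in.

Run:
```python
from h import *
f=bot.grab_frame('scene');im=cv2.imread('pics/scene0.png')[:,:,::-1].copy();ok=True
for n,lo,hi,roi in(('green',[40,120,30],[80,255,255],(320,180,405,230)),('blue',[100,120,30],[128,255,255],(295,208,385,262))):
    try:
        a,b=[blob({'pixels':p},lo,hi,roi)[0] for p in(im,f['pixels'])]; print(n,a,b); ok&=bool(np.abs(a-b).max()<1)
    except ValueError: ok=False; print(n,'hidden')
if ok: print(bot.close_job())
```

```text
green [360.10483871 203.06854839] [360.12601626 203.06910569]
blue [333.65870307 233.32423208] [333.7739726 233.3869863]
the job is handed in; nothing more can be done
None
```

The orange pen is in the stand, seated in both clips and released. I handed the job in at about 16.5 s.

- **Seating:** I pushed the pen down until it stopped on the saddles, at 48 N and the expected home height. Pictures after letting go show the barrel level under both roller pairs.
- **Correction:** My first check showed the pen about 5 mm too far towards the nib. I gripped it again, slid it back and pressed it down again.
- **Final position:** The top camera puts the grip within about 1 mm of centre along the stand. The scene camera suggests up to about 3 mm, but its reading includes some of the grip's side face.
- **Bystanders:** The green and blue pens had moved by 0.1 pixel or less in the scene camera. An earlier check in the top camera did show pixel changes around them. I took those for the arm's shadow but did not look further, and the arm hid both pens there at the end.

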